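# Roll down the tiles of a tray colour key

## Task

Take the hand roller by its orange grip and roll it, pressing down steadily, along the row of three coloured tiles on the white sign panel until every tile is pressed fully home. Then stand the roller upright on the worktop beside the panel and let go. Do not press the tiles with the fingers.

Things in the scene. Friction and masses are not known exactly. Their poses are not given: they have to be found in the camera images.
- roller_grip (a point): Centre of the hand roller's orange grip, a block 46 (x) x 28 (y) x 46 mm tall, 72 mm above the underside of the drums. Below it a 62 x 80 mm frame, 44 mm high, holds two black drums (32 mm diameter, 64 mm wide, 16 mm axle height) with axles along y at x = +21 and -21 mm. The loose tool (0.32 kg) stands on its drums and rolls along its own x, either way; z up.
- panel: White panel fixed on the worktop, 236 (x) x 90 (y) x 10 mm; origin: centre of its underside, z up. Tiles 54 (x) x 60 (y) mm in a row: blue at x = -58, brown 0, green +58 mm, all y = 0. Tops up to 13.5 mm above the worktop; each, pushed with over 8 N, sinks on sticky foam to its stop (top at 10.5 mm, almost level with the panel) and stays there.
- tile_blue (a joint): How far the blue tile is pressed down, m: 0 raised, 0.003 fully home.
- tile_brown (a joint): How far the brown tile is pressed down, m: 0 raised, 0.003 fully home.
- tile_green (a joint): How far the green tile is pressed down, m: 0 raised, 0.003 fully home.
- drum_a (a joint): Turning angle of the roller's drum at its +x end, rad, 0 at the start, not limited; it changes by 1 rad for each 16 mm rolled.
There are look-alikes about, which are no part of the job. There is more than one size of the part that bears roller_grip; the job needs the smallest.

How it is judged:
At the end, for the whole second after the job is handed in: All three tiles are pressed down at least 2.3 of their 3 mm; the drum has turned at least 3.5 rad (56 mm of rolling) from its start; and the roller, released, stands upright within 10 degrees on the worktop, off the panel (grip centre 66 to 77 mm above the worktop) (value of joint each of tile_blue, tile_brown, tile_green above 0.0023 m and (value of joint drum_a above 3.5 rad or value of joint drum_a below -3.5 rad) and height (world z) of roller_grip between 0.066 and 0.077 m and angle between roller_grip's own z axis and vertical below 0.17 rad); the robot touches nothing.
It fails at once if the fingers press on the panel or its tiles (contact force between the fingers and panel above 2 N).
It also fails if it takes over 45 s, if anything falls off the work surface, if the arm or the gripper's body presses on something with over 40 N, if the wrist force passes 120 N, or if a joint passes its speed limit or range.

## Robot

A 6-joint arm with a two-finger parallel gripper is mounted at the origin on a cart in front of the work surface, level with it; the furniture and walls round the work are solid. World frame = base frame: x ahead of the robot, y to its left, z up, the work surface at z = 0. Lengths are in m, angles in rad, forces in N, time in s.
With the tool pointing down it reaches from about 0.25 to 0.725 m from the base axis. Payload 4 kg.
Tool frame: the origin (TCP) lies between the finger pads; the fingertips stand 22 mm ahead of it and the grasp point (between the pads) lies 3 mm ahead of it (manip.nose_length is the distance from the TCP to the fingertips, in m); z points along the fingers, y is the line along which they close (so a half turn about z gives the same grasp; the last joint's range is limited). The gripper opens to 85 mm and grips with 20 to 120 N. Pads are 22 mm wide; open, the fingers measure 114 mm over their backs; the gripper's body (76 mm by 85 mm) begins 54 mm behind the grasp point. The pads swing forward as they close: fully open they stand 13 mm farther back than shut.
Start: joints at [-1.253, 0.241, 0.005, 1.335, 0, 1.571], TCP at [0.156, -0.475, 0.253] pointing down, gripper open.
Joint ranges: [-2.72, 2.72], [-1.05, 1.87], [-1.09, 1.28], [-1.99, 2.15], [-1.42, 1.44], [-3.14, 3.14]. Speed limits (rad/s): [2.79, 2.79, 3.14, 3.14, 3.14, 3.14].

## Interface

Orientations are given as a rotation vector (axis times angle).
In Python, from cell import telemetry, cams, workorder, manip gives the robot as it stands.
- The arm moves only by the shell command python3 -m handwheel 'ROWS' [FORCE]. ROWS is JSON, one flat list of numbers, 7 for each row, row after row: the turn, a rotation vector about the world's x, y, z each as a share of 0.12 rad, from -1 to 1, then the shift along the world's x, y, z each as a share of 0.03 m, from -1 to 1, then the opening, from -1 (shut) to 1 (fully open). In form: [wx, wy, wz, x, y, z, jaw, wx, wy, wz, x, y, z, jaw, ...]. A call has 1 to 5 rows; each row shifts and turns the commanded pose from where the row before left it; what a row does not reach is not made up. A row lasts 1/8 s, in which the tool goes at most 62.5 mm and 10.7 degrees, less where a joint would pass 70% of its speed; a pose out of reach is approached as far as the arm can. A call with a number of a shift or a turn outside -1 to 1 is refused whole. A call with a gripper value outside its range is refused whole. The fingers move at their own pace and stop on an object; FORCE is the grip in N (left out, the last holds). Time passes only in rows, so rows that do not move let the fingers close. It gives the time, the measured TCP pose, the force, the opening and the grip force at its end, in the units of the state.
- telemetry.observe(): the state, without advancing time (a new reading comes with each control period).
- cams.camera(name): name is "scene" or "top" or "wrist"; returns the picture (384x512x3 uint8, red, green, blue); there is no depth.
- cams.get_calibration(name): a dict with "fx", "fy", "cx", "cy" (pixels), "dist_coeffs" ([k1, k2, p1, p2, k3] as OpenCV has them; the pictures are not rectified), "world_to_cam" (4x4, takes a point from world to camera coordinates). Camera axes: x right, y up, looking along -z (the intrinsics and any distortion apply to the point x, -y, -z); pixel columns grow to the right and rows downward; lengths in m; the calibration is good to about 2 mm. A picture is of the moment at which its call begins: read the wrist's pose just before it. get_calibration takes no time and is no camera call; for the wrist camera it gives the pose at the moment of the call.
- workorder.sign_off(): hands the job in; it is judged then, once.
The state is a dict: "time": time; "q": joint angles; "qvel": joint speeds; "effort": joint torques, N m; "ee_pos": TCP position; "tcp_rot": TCP orientation; "ft_force": force on the tool from outside, world axes, zero at the start; "moment": the same for the moment, N m; "opening": finger opening in m; "gripper_force": force on a finger pad.
Only numpy, scipy, OpenCV 4.12 (cv2) and the standard library are available. Lean on these libraries where they do the work, as an engineer would, in place of code of your own. Each camera call takes 0.05 s, during which the arm holds its last target. There are 200 camera calls.

## Working session

There is one attempt and no reset: what is moved stays moved. The work goes in short steps, Python scripts to look and compute and a shell command to move; the robot and the scene stay as the last step left them, time stands still between calls to the robot, and variables do not carry over. Pictures are saved under pics/ and viewed, at most 10 in all, crops included, and the job is handed in when it is done.

```bash
mkdir -p pics; ls; python3 - <<'E'
from cell import telemetry, cams
import cv2, numpy as np
for n in ("scene","top"):
    cv2.imwrite(f"pics/{n}0.png", cams.camera(n)[:,:,::-1])
    c=cams.get_calibration(n); print(n,c["fx"],c["cx"],c["cy"],c["dist_coeffs"],np.round(c["world_to_cam"],3).tolist())
s=telemetry.observe(); print(s["time"],s["ee_pos"],s["tcp_rot"],s["opening"])
a=cv2.imread("pics/scene0.png");b=cv2.imread("pics/top0.png")
E
```

```text
pics
scene 460.08913706722683 255.02552277336434 189.9666895558974 [-0.1563693  0.         0.         0.         0.       ] [[0.516, -0.857, -0.02, -0.454], [0.472, 0.264, 0.841, -0.25], [-0.715, -0.443, 0.54, -1.3], [0.0, 0.0, 0.0, 1.0]]
top 491.4181502494003 251.25593364696587 190.7512135639408 [-0.03517397  0.          0.          0.          0.        ] [[-0.012, -1.0, 0.005, -0.254], [0.996, -0.012, 0.094, -0.508], [-0.094, 0.006, 0.996, -1.482], [0.0, 0.0, 0.0, 1.0]]
0.1 [ 0.1560767  -0.47445807  0.25250499] [-3.10016298e+00 -4.96836362e-01  4.93830465e-04] 0.08567845773596432
```

View pics/top0.png

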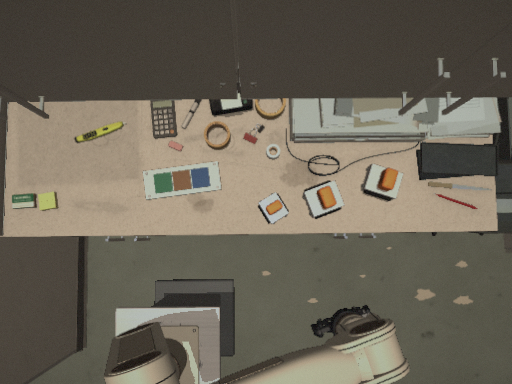

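View pics/scene0.png

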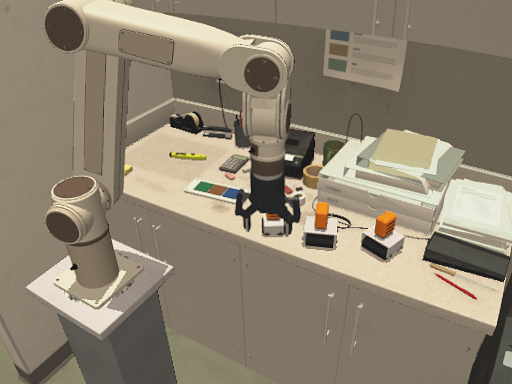

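The top view shows three roller-like tools: A (273,208), B (323,199) and C (383,182). The panel is at (182,180), with green on the left, brown in the middle and blue on the right. A looks smallest, so it fits the description. I'll check that with a crop and measurements.

```bash
cat > h.py <<'E'
import numpy as np, cv2
def ray(c,px):
    K=np.array([[c["fx"],0,c["cx"]],[0,c["fy"],c["cy"]],[0,0,1]]);
    p=cv2.undistortPoints(np.array(px,float).reshape(-1,1,2),K,np.array(c["dist_coeffs"])).reshape(-1,2)
    d=np.c_[p[:,0],-p[:,1],-np.ones(len(p))]; W=np.array(c["world_to_cam"]); R=W[:3,:3]
    return -R.T@W[:3,3], d@R
def atz(c,px,z):
    o,d=ray(c,px); z=np.broadcast_to(z,len(d)); return o+d*((z-o[2])/d[:,2])[:,None]
def proj(c,P):
    W=np.array(c["world_to_cam"]); q=np.atleast_2d(P)@W[:3,:3].T+W[:3,3]; q=q*[1,-1,-1]
    K=np.array([[c["fx"],0,c["cx"]],[0,c["fy"],c["cy"]],[0,0,1]])
    return cv2.projectPoints(q,np.zeros(3),np.zeros(3),K,np.array(c["dist_coeffs"]))[0].reshape(-1,2)
def blob(im,lo,hi,box=None,amin=15):
    h=cv2.cvtColor(im,cv2.COLOR_RGB2HSV); m=cv2.inRange(h,np.array(lo),np.array(hi))
    if box: k=np.zeros_like(m); x0,y0,x1,y1=box; k[y0:y1,x0:x1]=1; m*=k
    n,l,s,ce=cv2.connectedComponentsWithStats(m); out=[]
    for i in range(1,n):
        if s[i,4]>=amin:
            r=cv2.minAreaRect(np.argwhere(l==i)[:,::-1].astype(np.float32)); out.append((int(s[i,4]),ce[i],r))
    return out
E
python3 - <<'E'
from h import *; from cell import cams
im=cv2.imread("pics/top0.png")[:,:,::-1].copy(); c=cams.get_calibration("top")
for a,ce,r in blob(im,(5,150,120),(22,255,255),(240,150,420,230)):
    bp=cv2.boxPoints(r); print("grip",a,ce.round(1),np.round(r[1],1),round(r[2],1),atz(c,[ce],0.095).round(3),atz(c,bp,.095)[:,:2].round(3).tolist())
for n,lo,hi in (("green",(60,80,40),(90,255,255)),("blue",(100,80,40),(125,255,255)),("brown",(5,80,40),(20,255,255))):
    for a,ce,r in blob(im,lo,hi,(140,155,225,205),60): print(n,a,ce.round(1),np.round(r[1],1),atz(c,[ce],.0135).round(3))
cr=cv2.resize(im[150:230,135:415],None,fx=2.85,fy=2.85,interpolation=cv2.INTER_CUBIC); cv2.imwrite("pics/crop.png",cr[:,:,::-1])
E
```

```text
grip 228 [389.3 178.5] [12.  19.3] 18.4 [[ 0.529 -0.666  0.095]] [[0.508, -0.639], [0.562, -0.659], [0.55, -0.693], [0.496, -0.672]]
grip 228 [326.9 196.7] [19.9 11.5] 68.2 [[ 0.478 -0.481  0.095]] [[0.499, -0.455], [0.511, -0.486], [0.457, -0.507], [0.445, -0.475]]
grip 126 [273.6 206.9] [ 8.7 14.7] 58.0 [[ 0.45  -0.324  0.095]] [[0.45, -0.3], [0.472, -0.337], [0.45, -0.35], [0.428, -0.313]]
green 286 [162.6 182.5] [17.5 16.4] [[0.534 0.014 0.014]]
blue 286 [199.8 177.5] [17.7 16.1] [[ 0.549 -0.102  0.014]]
brown 312 [181.3 179.9] [18.6 16.7] [[ 0.542 -0.044  0.014]]
```

View pics/crop.png

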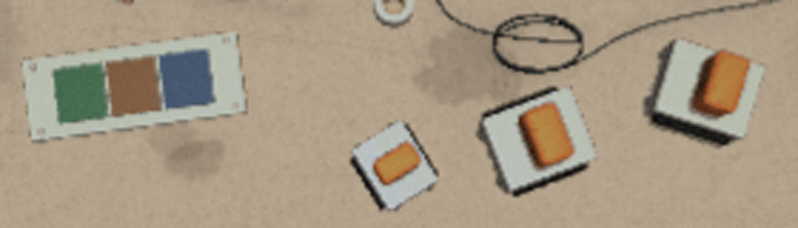

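The crop shows A at crop (395,165), clearly smaller than B (540,140) and C (705,90). A's grip measures about 43 x 26 mm, which matches the 46 x 28 mm given, while B and C measure about 58 x 34 mm. So A is the tool, at about (0.450, -0.324) with its x axis at 121°. The panel is at (0.542, -0.044) with yaw 97.4°. I'll move above A and turn about +103°.

```bash
python3 -m handwheel '[0,0,1,0.65,0.33,0,1, 0,0,1,0.65,0.33,0,1, 0,0,1,0.65,0.33,0,1, 0,0,1,0.65,0.33,0,1, 0,0,1,0.65,0.33,0,1]' 60
```

```text
time: 0.72
ee_pos: [0.2542, -0.4248, 0.2528]
tcp_rot: [-2.813, -1.397, 0.0]
ft_force: [0.5, 0.0, 0.4]
opening: 0.0854
gripper_force: 0.0
```

```bash
python3 -m handwheel '[0,0,1,0.65,0.33,0,1, 0,0,1,0.65,0.33,0,1, 0,0,1,0.65,0.33,0,1, 0,0,1,0.65,0.33,0,1, 0,0,1,0.65,0.33,0,1]'; python3 -m handwheel '[0,0,1,0.65,0.33,0,1, 0,0,1,0.65,0.33,0,1, 0,0,1,0.65,0.33,0,1, 0,0,1,0.65,0.33,0,1, 0,0,1,0.65,0.33,0,1]'
python3 - <<'E'
from h import *; from cell import cams,telemetry,manip
s=telemetry.observe(); c=cams.get_calibration("wrist"); im=cams.camera("wrist"); cv2.imwrite("pics/w1.png",im[:,:,::-1])
print(np.round(s["q"],3),s["ee_pos"],s["tcp_rot"],manip.nose_length, c["dist_coeffs"])
for a,ce,r in blob(im,(5,150,120),(22,255,255),None,200):
    bp=atz(c,cv2.boxPoints(r),.095)[:,:2]; print(a,ce.round(),atz(c,[ce],.095).round(4),bp.round(3).tolist(),[round(float(np.degrees(np.arctan2(*(bp[i+1]-bp[i])[::-1]))),1) for i in (0,1)])
E
```

```text
time: 1.35
ee_pos: [0.3516, -0.3753, 0.2528]
tcp_rot: [-2.274, -2.166, 0.0]
ft_force: [-0.3, 0.1, 1.1]
opening: 0.0854
gripper_force: 0.0
time: 1.98
ee_pos: [0.4491, -0.3259, 0.2527]
tcp_rot: [-1.533, -2.741, -0.0]
ft_force: [0.6, 0.4, 0.5]
opening: 0.0855
gripper_force: 0.0
[-0.628  0.352  0.156  1.376 -0.     0.392] [ 0.44910383 -0.32588973  0.25267878] [-1.53276090e+00 -2.74082552e+00 -1.88743908e-04] 0.022 [-0.07220718  0.          0.          0.          0.        ]
1415 [250. 176.] [[ 0.4471 -0.3235  0.095 ]] [[0.425, -0.312], [0.447, -0.299], [0.47, -0.335], [0.447, -0.349]] [31.6, -57.7]
2004 [190. 329.] [[ 0.4798 -0.4959  0.095 ]] [[0.459, -0.531], [0.443, -0.487], [0.5, -0.462], [0.519, -0.505]] [110.2, 23.7]
```

View pics/w1.png

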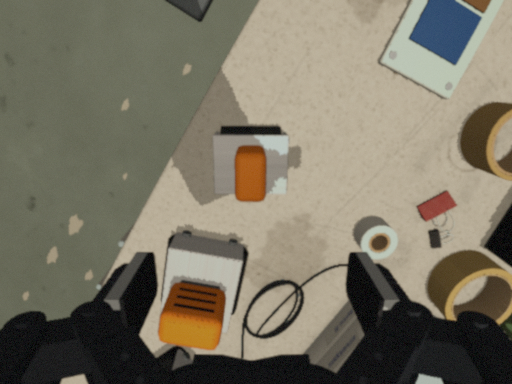

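The wrist view shows A's grip at (250,176), with its yaw matching the tool. B is clear of it at (190,329). I'll descend and grip.

```bash
python3 -m handwheel '[0,0,0,0,0.06,-0.9,1, 0,0,0,0,0,-1,1, 0,0,0,0,0,-1,1, 0,0,0,0,0,-1,1, 0,0,0,0,0,-0.8,1]'; python3 -m handwheel '[0,0,0,0,0,-0.6,1, 0,0,0,0,0,-0.55,1, 0,0,0,0,0,0,1]'
```

```text
time: 2.65
ee_pos: [0.4477, -0.3243, 0.1105]
tcp_rot: [-1.539, -2.736, -0.0]
ft_force: [0.1, -0.6, 0.4]
opening: 0.0852
gripper_force: 0.0
time: 3.02
ee_pos: [0.4472, -0.3238, 0.0761]
tcp_rot: [-1.538, -2.734, -0.001]
ft_force: [1.2, -0.6, 0.7]
opening: 0.0852
gripper_force: 0.0
```

```bash
python3 -m handwheel '[0,0,0,0,0,0,-1, 0,0,0,0,0,0,-1, 0,0,0,0,0,0,-1, 0,0,0,0,0,0,-1, 0,0,0,0,0,0,-1]' 100; python3 -m handwheel '[0,0,0,0,0,0,-1, 0,0,0,0,0,0,-1, 0,0,0,0,0,0,-1]' 
```

```text
time: 3.65
ee_pos: [0.449, -0.325, 0.0785]
tcp_rot: [1.538, 2.738, -0.001]
ft_force: [-1.7, -0.3, 4.5]
opening: 0.0269
gripper_force: 97.9
time: 4.03
ee_pos: [0.449, -0.325, 0.0785]
tcp_rot: [1.538, 2.738, -0.001]
ft_force: [-1.5, 0.1, 4.9]
opening: 0.027
gripper_force: 98.0
```

```bash
python3 -m handwheel '[0,0,0,0,0,0.5,-1, 0,0,0,0,0,1,-1, 0,0,-0.4,0.3,0.5,0.5,-1, 0,0,-0.4,0.45,1,0,-1, 0,0,-0.4,0.45,1,0,-1]'; python3 -m handwheel '[0,0,-0.5,0.45,1,0,-1, 0,0,-0.5,0.45,1,0,-1, 0,0,-0.5,0.45,1,0,-1, 0,0,-0.4,0.4,1,0,-1, 0,0,-0.42,0.38,0.93,0,-1]'; python3 -m handwheel '[0,0,-0.5,0.45,1,0,-1, 0,0,0,0,0,0,-1]'
python3 - <<'E'
from h import *; from cell import cams,telemetry,manip
s=telemetry.observe(); c=cams.get_calibration("wrist"); im=cams.camera("wrist"); cv2.imwrite("pics/w2.png",im[:,:,::-1])
print(np.round(s["q"],3),s["ee_pos"],s["tcp_rot"])
for n,lo,hi in (("green",(60,80,40),(90,255,255)),("blue",(100,80,40),(125,255,255)),("brown",(5,80,40),(20,200,180)),("grip",(5,200,120),(22,255,255))):
    for a,ce,r in blob(im,lo,hi,None,800): print(n,a,ce.round(1),np.round(r[1],1),atz(c,[ce],.0135).round(3))
E
```

```text
time: 4.65
ee_pos: [0.4847, -0.2487, 0.1379]
tcp_rot: [-1.734, -2.618, -0.0]
ft_force: [0.7, 0.9, -3.2]
opening: 0.0271
gripper_force: 98.7
time: 5.28
ee_pos: [0.5484, -0.1004, 0.1375]
tcp_rot: [-2.079, -2.353, 0.001]
ft_force: [0.1, 0.6, -2.7]
opening: 0.0271
gripper_force: 98.8
time: 5.52
ee_pos: [0.5625, -0.0694, 0.1375]
tcp_rot: [-2.143, -2.295, -0.0]
ft_force: [0.1, -0.2, -3.4]
opening: 0.0267
gripper_force: 99.0
[-1.230e-01  4.450e-01 -1.200e-02  1.115e+00  1.000e-03  1.379e+00] [ 0.56250723 -0.06942249  0.13751388] [-2.14335560e+00 -2.29529006e+00 -5.47250529e-05]
green 6304 [216.3  76.3] [77.1 83.7] [[0.533 0.014 0.014]]
brown 3325 [221.3 143.6] [48.6 79.4] [[ 0.538 -0.034  0.014]]
brown 2701 [366.8 270.5] [ 48.3 101.7] [[ 0.666 -0.133  0.014]]
brown 822 [415.8 304.6] [52. 28.] [[ 0.718 -0.165  0.013]]
grip 8145 [250.6 283.6] [132.  72.] [[ 0.568 -0.152  0.014]]
```

View pics/w2.png

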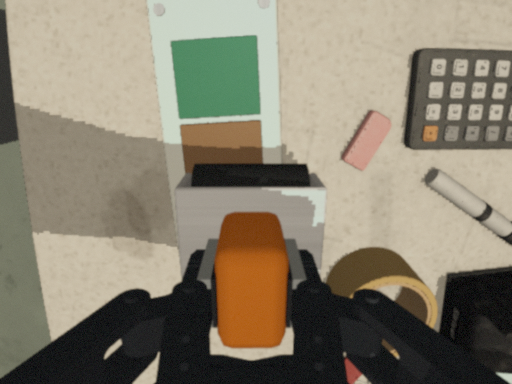

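The wrist view shows the green tile at (216,76), which gives (0.533, 0.014), in agreement with the top view. The roller is held straight. It needs a yaw of +3.5° and a shift back over blue, then I'll descend.

```bash
python3 -m handwheel '[0,0,0.25,-0.23,-0.55,0,-1, 0,0,0.25,-0.22,-0.55,0,-1, 0,0,0,0,0,-0.7,-1, 0,0,0,0,0,-0.6,-1, 0,0,0,0,0,-0.1,-1]' 120; python3 -m handwheel '[0,0,0,0,0,-0.1,-1, 0,0,0,0,0,-0.1,-1, 0,0,0,0,0,0,-1]'
```

```text
time: 6.2
ee_pos: [0.5466, -0.1054, 0.0943]
tcp_rot: [-2.078, -2.352, 0.004]
ft_force: [0.6, -0.2, -3.5]
opening: 0.0266
gripper_force: 118.3
time: 6.58
ee_pos: [0.549, -0.1051, 0.0908]
tcp_rot: [2.078, 2.354, 0.0]
ft_force: [-1.6, -0.6, 1.0]
opening: 0.0268
gripper_force: 119.0
```

```bash
python3 -m handwheel '[0,0,0,0,0,-0.1,-1, 0,0,0,0,0,-0.1,-1, 0,0,0,0,0,0,-1]'; python3 -m handwheel '[0,0,0,0,0,-0.1,-1, 0,0,0,0,0,-0.1,-1, 0,0,0,0,0,0,-1]'
```

```text
time: 6.95
ee_pos: [0.5492, -0.1054, 0.0887]
tcp_rot: [2.076, 2.352, 0.001]
ft_force: [-9.8, -0.5, 26.2]
opening: 0.0266
gripper_force: 121.9
time: 7.32
ee_pos: [0.5494, -0.1065, 0.0883]
tcp_rot: [2.074, 2.348, 0.001]
ft_force: [-22.2, -1.6, 58.8]
opening: 0.027
gripper_force: 126.0
```

```bash
python3 -m handwheel '[0,0,0,0,0,0.1,-1, 0,0,0,-0.03,0.25,0,-1, 0,0,0,-0.03,0.25,0,-1, 0,0,0,-0.03,0.25,0,-1, 0,0,0,-0.03,0.25,0,-1]'
```

```text
time: 7.95
ee_pos: [0.5459, -0.0772, 0.0885]
tcp_rot: [2.075, 2.347, -0.002]
ft_force: [-15.7, -4.5, 42.5]
opening: 0.0265
gripper_force: 123.9
```

```bash
python3 -m handwheel '[0,0,0,-0.03,0.25,0,-1, 0,0,0,-0.03,0.25,0,-1, 0,0,0,-0.03,0.25,0,-1, 0,0,0,-0.03,0.25,0,-1, 0,0,0,-0.03,0.25,0,-1]'
```

```text
time: 8.57
ee_pos: [0.5414, -0.0401, 0.0885]
tcp_rot: [2.075, 2.346, -0.003]
ft_force: [-14.5, -10.1, 43.0]
opening: 0.0266
gripper_force: 124.0
```

```bash
python3 -m handwheel '[0,0,0,-0.03,0.25,0,-1, 0,0,0,-0.03,0.25,0,-1, 0,0,0,-0.03,0.25,0,-1, 0,0,0,-0.03,0.25,0,-1, 0,0,0,-0.03,0.25,0,-1]'
```

```text
time: 9.2
ee_pos: [0.5368, -0.001, 0.0885]
tcp_rot: [2.076, 2.349, 0.002]
ft_force: [-16.0, -4.0, 45.5]
opening: 0.0263
gripper_force: 124.1
```

```bash
python3 -m handwheel '[0,0,0,-0.03,0.25,0,-1, 0,0,0,-0.03,0.25,0,-1, 0,0,0,-0.03,0.25,0,-1, 0,0,0,0,0,0.5,-1, 0,0,0,0,0,0.9,-1]'; python3 -m handwheel '[0,0,0,-0.12,0.9,0,-1, 0,0,0,-0.12,0.9,0,-1, 0,0,0,-0.12,0.9,0,-1, 0,0,0,-0.12,0.9,0,-1, 0,0,0,0,0.3,0,-1]';  python3 -m handwheel '[0,0,0,0,0,0,-1]'
python3 - <<'E'
from h import *; from cell import cams
im=cams.camera("top"); im2=cams.camera("scene")
a=cv2.resize(im[140:240,60:260],(800,400),interpolation=cv2.INTER_CUBIC); cv2.imwrite("pics/t2.png",a[:,:,::-1])
E
```

```text
time: 9.82
ee_pos: [0.5324, 0.023, 0.1223]
tcp_rot: [-2.077, -2.355, 0.002]
ft_force: [0.8, 0.4, -3.5]
opening: 0.0265
gripper_force: 118.2
time: 10.45
ee_pos: [0.5187, 0.1412, 0.1221]
tcp_rot: [-2.076, -2.357, 0.001]
ft_force: [0.1, -0.5, -3.1]
opening: 0.0264
gripper_force: 118.6
time: 10.58
ee_pos: [0.519, 0.14, 0.1223]
tcp_rot: [2.078, 2.356, -0.001]
ft_force: [0.3, -0.8, -3.8]
opening: 0.0269
gripper_force: 118.6
```

View pics/t2.png

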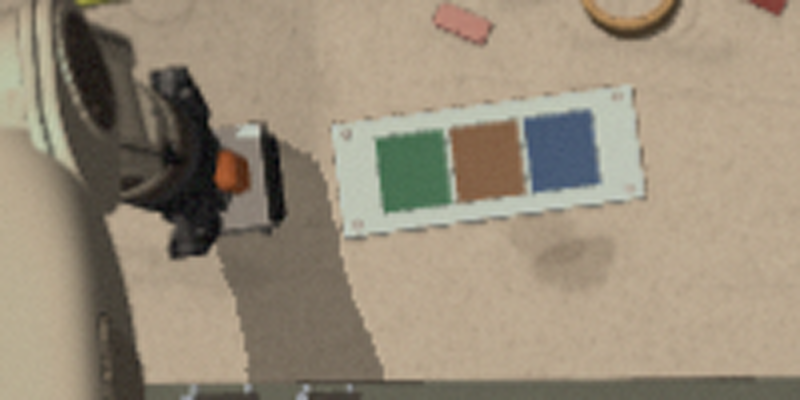

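The crop shows the roller's near drum at (275,180), off the panel whose end is at (340,180), with free worktop beneath it. I'll lower it.

```bash
python3 -m handwheel '[0,0,0,0,0,-0.7,-1, 0,0,0,0,0,-0.5,-1, 0,0,0,0,0,-0.2,-1, 0,0,0,0,0,0,-1]'; python3 -m handwheel '[0,0,0,0,0,-0.05,-1, 0,0,0,0,0,-0.05,-1, 0,0,0,0,0,0,-1]'
```

```text
time: 11.18
ee_pos: [0.5187, 0.1393, 0.0803]
tcp_rot: [-2.079, -2.354, 0.002]
ft_force: [-0.7, -0.2, -3.5]
opening: 0.0266
gripper_force: 118.5
time: 11.55
ee_pos: [0.5195, 0.1399, 0.0786]
tcp_rot: [2.078, 2.355, 0.002]
ft_force: [0.1, 1.0, 0.9]
opening: 0.0267
gripper_force: 119.0
```

```bash
python3 -m handwheel '[0,0,0,0,0,0,-0.2, 0,0,0,0,0,0,0.2, 0,0,0,0,0,0,0.7, 0,0,0,0,0,0,1, 0,0,0,0,0,0,1]' 20; python3 -m handwheel '[0,0,0,0,0,0,1, 0,0,0,0,0,0.4,1, 0,0,0,0,0,0.8,1, 0,0,0,0,0,1,1, 0,0,0,0,0,1,1]'; python3 -m handwheel '[0,0,0,0,0,1,1, 0,0,0,-1,0,1,1, 0,0,0,-1,0,1,1, 0,0,0,-1,0,0,1, 0,0,0,0,0,0,1]'
python3 - <<'E'
from h import *; from cell import cams,telemetry
c=cams.get_calibration("wrist"); w=cams.camera("wrist"); t=cams.camera("scene")
a=np.hstack([cv2.resize(w,(400,300)),cv2.resize(t[120:270,120:320],(400,300),interpolation=cv2.INTER_CUBIC)]); cv2.imwrite("pics/f.png",a[:,:,::-1])
for a,ce,r in blob(w,(5,150,120),(22,255,255),None,300): print(a,ce.round(),atz(c,[ce],.095).round(3),atz(c,cv2.boxPoints(r),.095)[:,:2].round(3).tolist())
E
```

```text
time: 12.18
ee_pos: [0.519, 0.1397, 0.0778]
tcp_rot: [2.079, 2.355, 0.0]
ft_force: [-0.1, -0.2, 0.2]
opening: 0.0855
gripper_force: 0.0
time: 12.8
ee_pos: [0.519, 0.1398, 0.1756]
tcp_rot: [2.079, 2.355, 0.001]
ft_force: [-0.2, 0.5, 0.2]
opening: 0.0855
gripper_force: 0.0
time: 13.42
ee_pos: [0.4275, 0.1397, 0.2655]
tcp_rot: [2.077, 2.356, 0.003]
ft_force: [0.5, -0.8, 0.4]
opening: 0.0854
gripper_force: 0.0
1357 [347. 183.] [[0.517 0.144 0.095]] [[0.507, 0.119], [0.5, 0.168], [0.526, 0.17], [0.534, 0.12]]
```

View pics/f.png

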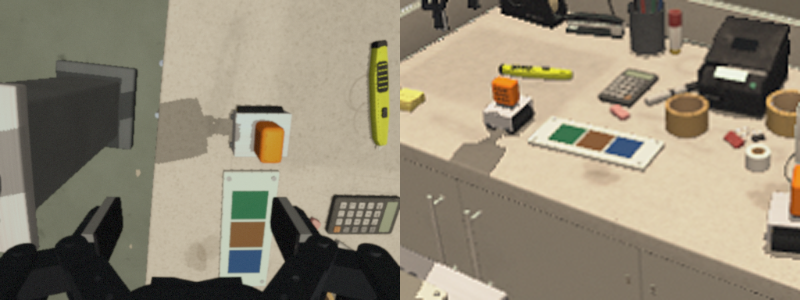

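The roller stands upright at left (263,135) and right (507,105), clear of the panel, and the gripper is free. While rolling, the tool ran level at 10 mm above its worktop height, so all three tiles are at their stops.

```bash
python3 -c "
from cell import workorder; print(workorder.sign_off())"
```

```text
the job is handed in; nothing more can be done
None
```

I rolled the smallest roller over all three tiles at about 43 N, stood it upright on the worktop beyond the green end of the panel, let go and handed the job in at about 13.5 s; sign-off gave no verdict, and tile depth is inferred from the tool height while rolling.

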